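# Put the stamp, ink pad and tape back in their own display trays

### The arm

A 6-joint arm with a two-finger parallel gripper is mounted at the origin on a cart in front of the work surface, level with it; the furniture and walls round the work are solid. World frame = base frame: x ahead of the robot, y to its left, z up, the work surface at z = 0. Lengths are in m, angles in degrees, forces in N, time in s.
With the tool pointing down it reaches from about 0.25 to 0.725 m from the base axis. Payload 9.7 kg.
Tool frame: the origin (TCP) lies midway between the tips of the shut fingers; the grasp point (between the pads) lies 19 mm behind it; z points along the fingers, y is the line along which they close (so a half turn about z gives the same grasp; the last joint's range is limited). The gripper opens to 85 mm and grips with 20 to 120 N. Pads are 22 mm wide; open, the fingers measure 114 mm over their backs; the gripper's body (76 mm by 85 mm) begins 54 mm behind the grasp point. The pads swing forward as they close: fully open they stand 13 mm farther back than shut.
Start: joints at [65.432, 4.979, 10.078, 95.1, 0, 90], TCP at [0.229, 0.5, 0.231] pointing down, gripper open.
Joint ranges: [-179.16, 179.16], [-48.56, 103.87], [-65.8, 70.77], [-126.05, 130.52], [-82.76, 87.17], [-180, 180]. Speed limits (degrees/s): [127.2, 127.2, 147.25, 180, 180, 180].

### API

Orientations are given as [roll, pitch, yaw] about the fixed x, y, z axes, in that order (R = Rz(yaw) Ry(pitch) Rx(roll)).
In Python, from workcell import * gives the robot as it stands.
- The arm moves only by the tool servo_tool, never from a script. Its argument "moves" is a list of rows, each a list of 4 numbers: the shift along the world's x, y, z in fractions of the full range, 1 being 75 cm, then the turn about the world's z in fractions of the full range, 1 being 4 rad. A call has 1 to 20 rows; each row is the pose to reach, as a shift and turn from the pose commanded when the call began; what a row does not reach only later rows make up. A row lasts 1/12 s, in which the tool goes at most 41.7 mm and 7.16 degrees, less where a joint would pass 70% of its speed; a pose out of reach is approached as far as the arm can. Shift and turn numbers lie between -1 and 1, and a call with a number outside is refused. A call with a gripper value outside its range is refused whole. "claw" is the closure, from 0 (fully open) to 1 (shut), set as the call begins (left out, the last holds). The fingers move at their own pace and stop on an object; "force" is the grip in N (left out, the last holds). Time passes only in rows, so rows that repeat a pose let the fingers close. It gives the time, the measured TCP pose, the force, the opening and the grip force at its end, in the units of the state.
- get_obs(): the state, without advancing time (a new reading comes with each control period).
- camera(name): name is "scene" or "top" or "wrist"; returns the picture (400x640x3 uint8, red, green, blue); there is no depth.
- get_calibration(name): a dict with "fx", "fy", "cx", "cy" (pixels), "rvec" (rotation vector, rad) and "tvec" (3), from world to camera coordinates, as OpenCV has them; the wrist camera has in their place "tool_from_camera" (4x4, takes a point from camera to tool coordinates, whose origin is the TCP and whose axes are the flange's). Camera axes: x right, y down, z forward; pixel columns grow to the right and rows downward; lengths in m; the calibration is good to about 2 mm. The wrist camera is an equidistant fisheye: a pixel r from the principal point sees the ray r / f radians off the axis. A picture is of the moment at which its call begins: read the wrist's pose just before it. get_calibration takes no time and is no camera call.
- job_done(): hands the job in; it is judged then, once.
The state is a dict: "time": time; "q": joint angles; "qd": joint speeds; "joint_efforts": joint torques, N m; "ee_pos": TCP position; "tcp_rot": TCP orientation; "wrist_force": force on the tool from outside, world axes, zero at the start; "torque": the same for the moment, N m; "opening": finger opening in m; "grasp_force": force on a finger pad.
Only numpy, scipy, OpenCV 4.12 (cv2) and the standard library are available. Lean on these libraries where they do the work, as an engineer would, in place of code of your own. Each camera call takes 0.05 s, during which the arm holds its last target. There are 200 camera calls.

### The job

Customers have mixed up the three goods on show: the tape roll, the ink pad and the stamp each sit on another one's display tray. Put each into the wooden tray whose opening is cut for it (tape roll in the round one, ink pad in the rectangular one, stamp upright in the block with the small square hole), right way up and fully down on the floor of the opening; all three are taken, so set one aside on a free spot of the table on the way. Leave the picture box and the flat white pack where they lie.

Things in the scene. Friction and masses are not known exactly. Their poses are not given: they have to be found in the camera images.
- tape_roll: roll of paper tape lying flat, pale top face and golden wound side, a solid disc 51 mm in diameter and 18 mm high. Origin at the centre of its underside, z up. At the start it lies on top of stamp_block, over its hole
- ink_pad: closed flat black ink pad, 69 mm along its x, 76 mm along its y, 20 mm high (lid fixed). Origin at the centre of its underside, z up. At the start it lies on top of tape_tray, over the round opening
- stamp: black pocket stamp standing upright, 23 x 23 mm with slightly waisted sides and 68 mm tall (cap fixed; take it at about mid-height or a little above). Origin at the centre of its underside, x and y square to its faces, z up along it. At the start it stands somewhere inside the opening of pad_tray
- tape_tray: the tape roll's display tray: light wooden board 94 x 94 mm, 13 mm high, fixed to the table, with a round opening 65 mm in diameter in its middle, 7 mm deep, bevelled rim, grey felt floor. Origin under its centre on the table; the opening is centred on it; its floor is at z = 6 mm, its upper face at z = 13 mm. A blank ticket strip marks its -x edge
- pad_tray: the ink pad's display tray: light wooden board 104 mm along its x and 112 mm along its y, 13 mm high, fixed to the table, with a rectangular opening 83 mm (x) by 90 mm (y) in its middle, 7 mm deep, bevelled rim, grey felt floor. Origin under its centre on the table; the opening is centred on it; its floor is at z = 6 mm, its upper face at z = 13 mm. A blank ticket strip marks its -x edge
- stamp_block: the stamp's holder: light wooden block 70 x 70 mm, 26 mm high, fixed to the table, with a square hole 37 x 37 mm in its middle, 20 mm deep, bevelled rim, grey felt floor. Origin under its centre on the table; the hole is centred on it, its sides parallel to the block's x and y; its floor is at z = 6 mm, its upper face at z = 26 mm. A blank ticket strip marks its -x edge
- picture_box: bystander, loose: flat carton with a landscape picture, 70 mm along its x, 105 mm along its y, 25 mm high, lying flat. Origin at the centre of its underside. Not to be moved. (Like cartons stacked at the far right, beyond the long wooden rack, are fixed and out of the way)
- clear_pack: bystander, loose: flat white pack with a printed face, 85 mm along its x, 110 mm along its y, 12 mm high, lying flat behind the three upright clear sticker racks. Origin at the centre of its underside. Not to be moved
- free_spot (a point): point on the table amid a bare patch 110 x 120 mm, handy to set a thing aside (others will do). Fixed things to carry over or pass by: racks with sticker packs 140 mm high at x 0.33..0.52, y 0.04..0.21 m; card boxes 150 mm high at x over 0.64, y 0..0.27 and 170 mm high at x 0.36..0.62, y -0.24..-0.36; pens at x over 0.69, y -0.05..-0.18
There are look-alikes about, which are no part of the job. There is more than one size of the stamp; the one meant has the size given above.

How it is judged:
By the outcome, as a careful person would: the job done as asked, in the order asked, and still so for the second after the job is handed in, with the robot touching nothing.
It also fails if it takes over 106 s, if anything falls off the work surface, if the arm or the gripper's body presses on something with over 40 N, if the wrist force passes 120 N, or if a joint passes its speed limit or range.

## Working session

There is one attempt and no reset: what is moved stays moved. The work goes in short steps, Python scripts to look and compute and a tool call to move; the robot and the scene stay as the last step left them, time stands still between calls to the robot, and variables do not carry over. Pictures are saved under pics/ and viewed, at most 14 in all, crops included, and the job is handed in when it is done.

Besides the shell and the picture viewer there is one more tool, called after ">>>" as name([rows], argument=value, ...), one row to a line, values as JSON. servo_tool: Moves the arm, as the interface text tells. Its arguments: {"type":"object","properties":{"moves":{"type":"array","items":{"type":"array","items":{"type":"number"}}},"claw":{"type":"number"},"force":{"type":"number"}},"required":["moves"]}

```bash
ls; mkdir -p pics; python3 - <<'E'
from workcell import *
import cv2
for n in ("scene","top"):
    cv2.imwrite(f"pics/{n}0.png",camera(n)[:,:,::-1]); print(get_calibration(n))
print(get_calibration("wrist")); print(get_obs())
E
```

```text
pics
{'fx': 375.41812558861733, 'fy': 375.41812558861733, 'cx': 315.64848630120684, 'cy': 197.25671114480565, 'rvec': array([ 2.14872184, -0.45900619,  0.26487898]), 'tvec': array([-0.40968169,  0.21239515,  0.64093434])}
{'fx': 367.12874663731515, 'fy': 367.12874663731515, 'cx': 314.8794093851582, 'cy': 202.45203136489033, 'rvec': array([ 2.15654338, -2.12367582,  0.12007149]), 'tvec': array([0.08490274, 0.52789733, 0.82450797])}
{'fx': 309.70691628693146, 'fy': 309.70691628693146, 'cx': 319.61715801625166, 'cy': 201.62535253078352, 'tool_from_camera': array([[-3.24209772e-04, -9.56263573e-01, -2.92506194e-01,
         7.51183060e-02],
       [ 9.99999936e-01, -2.65957277e-04, -2.38916292e-04,
         6.04300799e-04],
       [ 1.50672796e-04, -2.92506253e-01,  9.56263598e-01,
        -1.42399989e-01],
       [ 0.00000000e+00,  0.00000000e+00,  0.00000000e+00,
         1.00000000e+00]])}
{'time': 0.1, 'q': array([6.54303234e+01, 5.01022509e+00, 1.00393845e+01, 9.50998163e+01,
       4.60181896e-05, 9.00001745e+01]), 'qd': array([ 0.00330196, -0.07634196, -0.01560681,  0.07497583,  0.00103459,
        0.11970493]), 'joint_efforts': array([-1.34548296e-03, -5.21559584e+01,  4.65654266e+01,  1.59515982e-02,
       -1.07255810e-04,  1.86077393e-06]), 'ee_pos': array([0.22860534, 0.5000169 , 0.23063562]), 'tcp_rot': array([-1.79929343e+02, -4.58030185e-05,  1.55430149e+02]), 'wrist_force': array([-0.01057366,  0.48354504, -1.02972067]), 'torque': array([0.00823408, 0.02428207, 0.00210221]), 'grasp_force': 0.0, 'opening': 0.08548246699871988}
```

View pics/scene0.png

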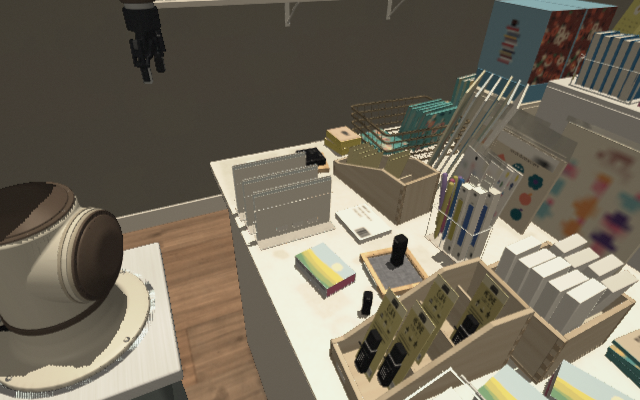

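View pics/top0.png

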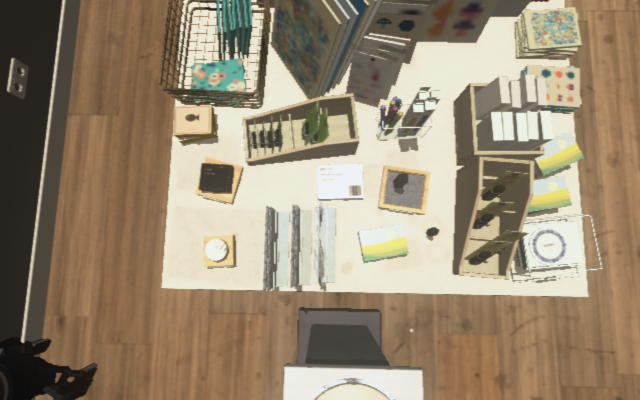

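The scene view shows the robot at left and the goods behind the racks. In the top view the tape on its block is at (218,250), the ink pad on the tape tray at (217,178) and the pad tray with the stamp at (404,190). The picture box is at (383,243), the white pack at (340,182) and a small look-alike stamp at (432,233).

```bash
cat > h.py <<'E'
from workcell import *
import cv2, numpy as np
from scipy.spatial.transform import Rotation as R
def ray(name,uv,obs=None):
    c=get_calibration(name); uv=np.atleast_2d(np.asarray(uv,float))
    d=(uv-[c["cx"],c["cy"]])/[c["fx"],c["fy"]]
    if name=="wrist":
        T=c["tool_from_camera"]; r=np.linalg.norm(d,axis=1,keepdims=True)+1e-12
        v=np.hstack([d/r*np.sin(r),np.cos(r)])
        W=R.from_euler("xyz",obs["tcp_rot"],degrees=True).as_matrix()
        return obs["ee_pos"]+W@T[:3,3], v@(W@T[:3,:3]).T
    M=cv2.Rodrigues(c["rvec"])[0]
    return -M.T@c["tvec"], np.hstack([d,np.ones((len(d),1))])@M
def at(name,uv,z,obs=None):
    o,v=ray(name,uv,obs); return (o+v*((z-o[2])/v[:,2])[:,None])[:,:2]
def pix(p,obs):
    """world point -> wrist pixel"""
    c=get_calibration("wrist");T=c["tool_from_camera"]
    W=R.from_euler("xyz",obs["tcp_rot"],degrees=True).as_matrix()
    q=(np.asarray(p)-obs["ee_pos"])@W; q=(q-T[:3,3])@T[:3,:3]
    a=np.arctan2(np.hypot(q[0],q[1]),q[2]); n=np.hypot(q[0],q[1])
    return np.array([c["cx"],c["cy"]])+c["fx"]*a*q[:2]/n
def shot(name,f):
    o=get_obs(); im=camera(name)[:,:,::-1].copy(); cv2.imwrite(f"pics/{f}.png",im); return o,im
E
python3 - <<'E'
from h import *
for k,uv,z in [("tape",(218,249),.044),("blk corners",[(205,236),(233,236),(234,265),(205,266)],.026),("pad",(217,178),.033),
 ("tapetray",[(202,158),(242,166),(231,203),(196,195)],.013),("padtray",[(384,166),(431,171),(425,213),(379,207)],.013),("stamp top",(403,176),.074),
 ("stamp base",(401,190),.006),("pic",(383,243),.025),("pack",(340,182),.012),("small",(432,233),.03),("tablecorners",[(163,290),(588,296),(175,108)],0),("bare",[(310,190),(270,180),(175,215),(280,220)],0)]:
    print(k,at("top",uv,z).round(3).tolist())
a=cv2.imread("pics/top0.png")
cv2.imwrite("pics/t1.png",np.hstack([cv2.resize(a[145:280,165:265],None,fx=4,fy=4),cv2.resize(a[145:280,350:450],None,fx=4,fy=4)]))
E
```

```text
tape [[0.414, 0.314]]
blk corners [[0.444, 0.352], [0.445, 0.285], [0.378, 0.28], [0.375, 0.348]]
pad [[0.583, 0.328]]
tapetray [[0.637, 0.374], [0.618, 0.274], [0.526, 0.297], [0.544, 0.384]]
padtray [[0.622, -0.073], [0.611, -0.186], [0.508, -0.17], [0.521, -0.06]]
stamp top [[0.584, -0.106]]
stamp base [[0.564, -0.115]]
pic [[0.435, -0.067]]
pack [[0.581, 0.033]]
small [[0.46, -0.18]]
tablecorners [[0.315, 0.454], [0.321, -0.546], [0.771, 0.456]]
bare [[0.562, 0.106], [0.586, 0.206], [0.496, 0.437], [0.487, 0.178]]
```

View pics/t1.png

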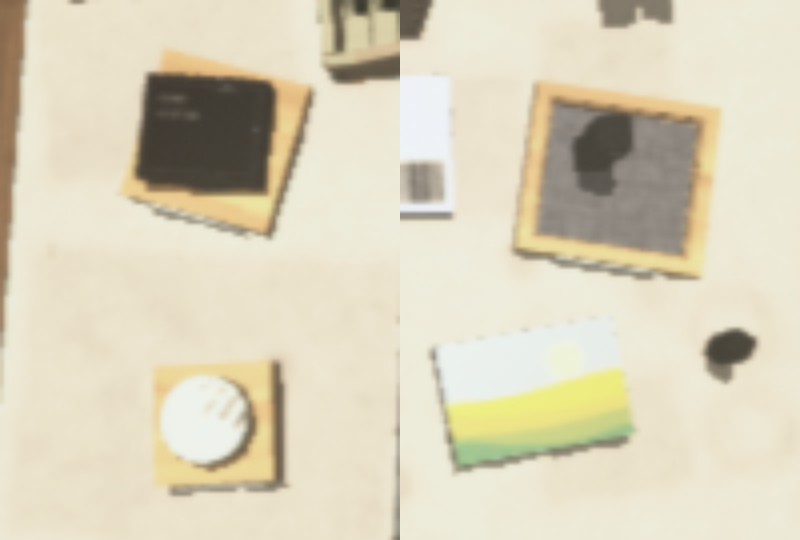

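The crop shows the pad sitting off-centre on the tape tray, the tape off-centre on its block and the stamp upper-left in the pad tray's opening. I'm moving the wrist camera in between the block and the tape tray.

The rows are not in the units I measure in: shifts go in shares of 75 cm and turns go in shares of 4 rad. I convert before sending: 24 cm / 75 = 0.32, -18 cm / 75 = -0.24, -1.14 rad / 4 = -0.285.

>>> servo_tool([
  [0.32,-0.24,0.0133,-0.285],
  [0.32,-0.24,0.0133,-0.285],
  [0.32,-0.24,0.0133,-0.285],
  [0.32,-0.24,0.0133,-0.285],
  [0.32,-0.24,0.0133,-0.285],
  [0.32,-0.24,0.0133,-0.285],
  [0.32,-0.24,0.0133,-0.285],
  [0.32,-0.24,0.0133,-0.285],
  [0.32,-0.24,0.0133,-0.285],
  [0.32,-0.24,0.0133,-0.285],
  [0.32,-0.24,0.0133,-0.285],
  [0.32,-0.24,0.0133,-0.285],
  [0.32,-0.24,0.0133,-0.285],
  [0.32,-0.24,0.0133,-0.285],
], claw=0, force=30)

```text
time: 1.27
ee_pos: [0.4682, 0.3206, 0.2414]
tcp_rot: [180.0, -0.0, 90.3]
wrist_force: [-0.7, 0.1, -0.3]
opening: 0.0855
grasp_force: 0.0
```

```bash
python3 - <<'E'
from h import *
o,im=shot("wrist","w1"); print(o["time"],o["ee_pos"],o["tcp_rot"],o["opening"])
E
```

```text
1.2667 [0.46824857 0.32064682 0.24135025] [ 1.79994472e+02 -2.39156471e-03  9.02834892e+01] 0.08553144900931337
```

View pics/w1.png

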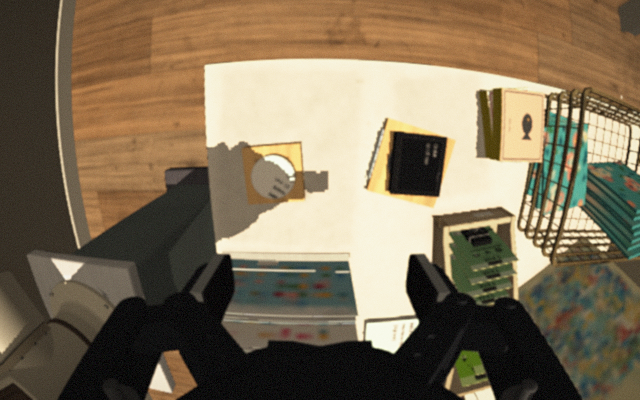

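The wrist view (right is +x, up is +y) shows the tape and block near (273,175), half in shadow, and the ink pad and tape tray near (413,163). I'll mask them for precise outlines.

```bash
python3 - <<'E'
from h import *
o=get_obs(); im=cv2.imread("pics/w1.png")
def rect(pts):
    (c,s,a)=cv2.minAreaRect(pts.astype(np.float32)); return np.round(c,4),np.round(s,4),round(a,1)
# pad top
g=im.max(2); m=np.zeros_like(g); m[110:215,370:465]=(g[110:215,370:465]<70)
cs=max(cv2.findContours(m,0,1)[0],key=cv2.contourArea).reshape(-1,2)
print("pad px",cs.min(0),cs.max(0),"top z.033",rect(at("wrist",cs,.033,o)))
hsv=cv2.cvtColor(im,cv2.COLOR_BGR2HSV)
w=((hsv[:,:,1]>90)&(hsv[:,:,0]>10)&(hsv[:,:,0]<30)).astype(np.uint8)
for n,(x0,x1,y0,y1),z in [("blk",(225,320,130,215),.026),("tapetray",(355,470,105,215),.013)]:
    mm=np.zeros_like(w); mm[y0:y1,x0:x1]=w[y0:y1,x0:x1]
    mm=cv2.morphologyEx(mm,cv2.MORPH_OPEN,np.ones((3,3)))
    pts=np.argwhere(mm)[:,::-1]; print(n,rect(at("wrist",cv2.convexHull(pts.astype(np.int32)).reshape(-1,2),z,o)))
    cv2.drawContours(im,[cv2.convexHull(pts.astype(np.int32))],-1,(0,0,255),1) if 0 else None
cv2.imwrite("pics/w1c.png",cv2.resize(im[105:215,225:465],None,fx=3.3,fy=3.3,interpolation=cv2.INTER_CUBIC))
E
```

```text
pad px [388 132] [445 195] top z.033 (array([0.5824, 0.335 ]), array([0.0724, 0.0687]), 86.2)
blk (array([0.4128, 0.3206]), array([0.0729, 0.0727]), 3.7)
tapetray (array([0.61  , 0.3251]), array([0.0929, 0.1531]), 76.0)
```

View pics/w1c.png

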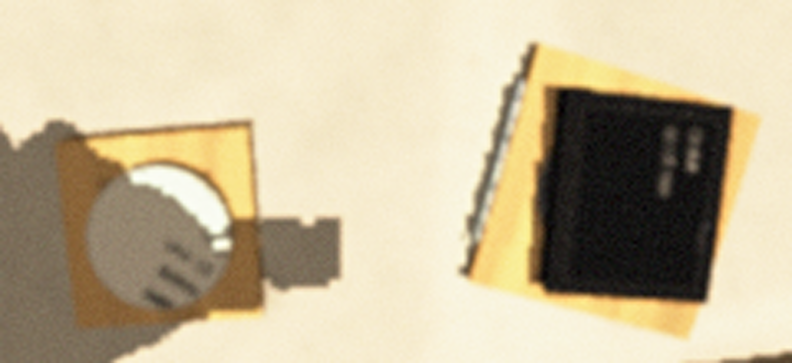

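The crop shows the tape circle centred at (159,236), the block corners, the tape tray corners and the pad top clearly. I'm converting these to positions.

```bash
python3 - <<'E'
from h import *
o=get_obs()
f=lambda p,z: at("wrist",np.array(p)/3.3+[225,105],z,o)
t=f([(87,236),(232,236),(160,161),(160,312)],.044); print("tape",t.mean(0),np.ptp(t,axis=0))
for n,p,z in [("blk",[(57,140),(251,122),(264,315),(77,328)],.026),("ttray",[(536,43),(760,118),(690,338),(470,275)],.013),("padtop",[(572,92),(732,107),(705,300),(553,292)],.033)]:
    q=f(p,z); e=np.diff(np.vstack([q,q[:1]]),axis=0)
    print(n,q.mean(0).round(4),np.linalg.norm(e,axis=1).round(4),np.degrees(np.arctan2(e[:,1],e[:,0])).round(1))
E
```

```text
tape [0.41559054 0.32114796] [0.05049208 0.05313405]
blk [0.4134 0.3205] [0.0702 0.0707 0.0705 0.0707] [   4.4  -86.7 -175.6   93. ]
ttray [0.5842 0.3318] [0.0945 0.0918 0.095  0.0904] [ -14.4 -103.5  164.8   76.2]
padtop [0.5873 0.3342] [0.0614 0.0729 0.0602 0.0726] [ -2.1 -93.2 177.6  87.7]
```

Scaled: -21.1 cm / 75 = -0.2813, -5.3 cm / 75 = -0.0707.

>>> servo_tool([
  [-0.0707,0.0013,-0.04,0],
  [-0.0707,0.0013,-0.08,0],
  [-0.0707,0.0013,-0.12,0],
  [-0.0707,0.0013,-0.16,0],
  [-0.0707,0.0013,-0.2,0],
  [-0.0707,0.0013,-0.2267,0],
  [-0.0707,0.0013,-0.2467,0],
  [-0.0707,0.0013,-0.26,0],
  [-0.0707,0.0013,-0.2707,0],
  [-0.0707,0.0013,-0.2773,0],
  [-0.0707,0.0013,-0.2813,0],
  [-0.0707,0.0013,-0.2813,0],
  [-0.0707,0.0013,-0.2813,0],
])

```text
time: 2.4
ee_pos: [0.416, 0.3215, 0.031]
tcp_rot: [180.0, -0.0, 90.1]
wrist_force: [0.2, -0.2, 0.3]
opening: 0.0854
grasp_force: 0.0
```

>>> servo_tool([
  [0,0,0,0],
  [0,0,0,0],
  [0,0,0,0],
  [0,0,0,0],
  [0,0,0,0],
  [0,0,0,0],
  [0,0,0,0],
  [0,0,0,0],
  [0,0,0,0],
  [0,0,0,0],
], claw=1, force=30)

```text
time: 3.23
ee_pos: [0.4159, 0.3214, 0.0311]
tcp_rot: [180.0, -0.0, 90.1]
wrist_force: [-1.1, -1.8, 5.5]
opening: 0.0485
grasp_force: 30.8
```

Scaled: 8.3 cm / 75 = 0.1107, 5.5 cm / 75 = 0.0733.

>>> servo_tool([
  [0,0,0.0067,0],
  [0,0,0.02,0],
  [0,0,0.04,0],
  [0,0,0.0667,0],
  [0.0267,0.04,0.0733,0],
  [0.0533,0.08,0.0733,0],
  [0.072,0.1107,0.0733,0],
  [0.072,0.1107,0.0533,0],
  [0.072,0.1107,0.0533,0],
  [0.072,0.1107,0.0533,0],
])

```text
time: 4.07
ee_pos: [0.4691, 0.4037, 0.0698]
tcp_rot: [-179.9, 0.1, 90.1]
wrist_force: [0.6, -0.5, 0.3]
opening: 0.0484
grasp_force: 31.1
```

```bash
python3 - <<'E'
from h import *
o,im=shot("scene","s2"); print(o["ee_pos"],o["wrist_force"],o["opening"])
o,im2=shot("wrist","w2")
c=cv2.resize(im[130:200,200:340],None,fx=5,fy=5); d=cv2.resize(im2[130:400,150:500],(700,540))
cv2.imwrite("pics/s2c.png",cv2.resize(np.vstack([cv2.resize(c,(700,350)),d]),None,fx=.65,fy=.65))
E
```

```text
[0.46907066 0.40368916 0.06977401] [ 0.56612604 -0.50916554  0.27845534] 0.048433353230609565
```

View pics/s2c.png

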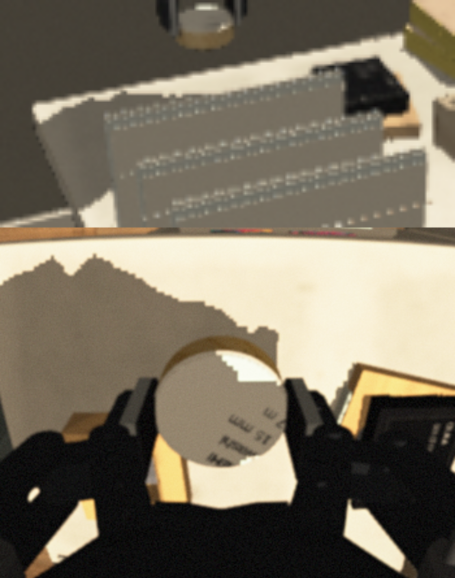

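The tape is held level between the pads, with its lower side showing below the fingertips. I'm setting it down.

Scaled: -6.4 cm / 75 = -0.0853, -6.3 cm / 75 = -0.084.

>>> servo_tool([
  [0,0,-0.0267,0],
  [0,0,-0.0533,0],
  [0,0,-0.0707,0],
  [0,0,-0.08,0],
  [0,0,-0.084,0],
  [0,0,-0.0853,0],
  [0,0,-0.0853,0],
  [0,0,-0.0853,0],
])

```text
time: 4.83
ee_pos: [0.4701, 0.4045, 0.0074]
tcp_rot: [179.9, -0.1, 90.1]
wrist_force: [0.3, -0.7, -0.3]
opening: 0.0488
grasp_force: 31.1
```

Scaled: 20 cm / 75 = 0.2667, 17 cm / 75 = 0.2267.

>>> servo_tool([
  [0,0,0,0],
  [0,0,0,0],
  [0,0,0,0],
  [0,0,0,0],
  [0,0,0,0],
  [0,0,0.0067,0],
  [0,0,0.0267,0],
  [0,0,0.0667,0],
  [0,0,0.12,0],
  [0,0,0.1733,0],
  [0,0,0.2267,0],
  [0,0,0.2667,0],
  [0,0,0.2667,0],
], claw=0)

```text
time: 5.92
ee_pos: [0.471, 0.4053, 0.2144]
tcp_rot: [179.6, -0.4, 90.1]
wrist_force: [0.1, 0.9, 1.4]
opening: 0.0852
grasp_force: 0.0
```

Scaled: -52 cm / 75 = -0.6933, 9.4 cm / 75 = 0.1253.

>>> servo_tool([
  [0.0133,-0.04,0.0133,0],
  [0.0267,-0.0933,0.0333,0],
  [0.04,-0.1467,0.0333,0],
  [0.0533,-0.2,0.0333,0],
  [0.0667,-0.2533,0.0333,0],
  [0.08,-0.3067,0.0333,0],
  [0.0933,-0.36,0.0333,0],
  [0.1067,-0.4133,0.0333,0],
  [0.12,-0.4667,0.0333,0],
  [0.1253,-0.52,0.0333,0],
  [0.1253,-0.5733,0.0333,0],
  [0.1253,-0.6267,0.0333,0],
  [0.1253,-0.6667,0.0333,0],
  [0.1253,-0.6933,0.0333,0],
  [0.1253,-0.6933,0.0333,0],
  [0.1253,-0.6933,0.0333,0],
])

```text
time: 7.25
ee_pos: [0.5635, -0.1167, 0.2314]
tcp_rot: [-180.0, -0.0, 90.0]
wrist_force: [0.5, -0.1, -0.1]
opening: 0.0853
grasp_force: 0.0
```

```bash
python3 - <<'E'
from h import *
o,im=shot("wrist","w3"); print(o["ee_pos"],o["tcp_rot"])
for n,p in [("st",(.565,-.115,.04))]: print(pix(p,o))
c=pix((.565,-.115,.02),o).astype(int); y0=max(c[1]-95,0); x0=c[0]-120; print("off",x0,y0)
cv2.imwrite("pics/w3c.png",cv2.resize(im[y0:y0+180,x0:x0+240],None,fx=3.3,fy=3.3,interpolation=cv2.INTER_CUBIC))
E
```

```text
[ 0.56348932 -0.11665286  0.23137265] [-1.79995345e+02 -1.18100845e-02  8.99886863e+01]
[321.27582011 176.9710354 ]
off 201 78
```

View pics/w3c.png

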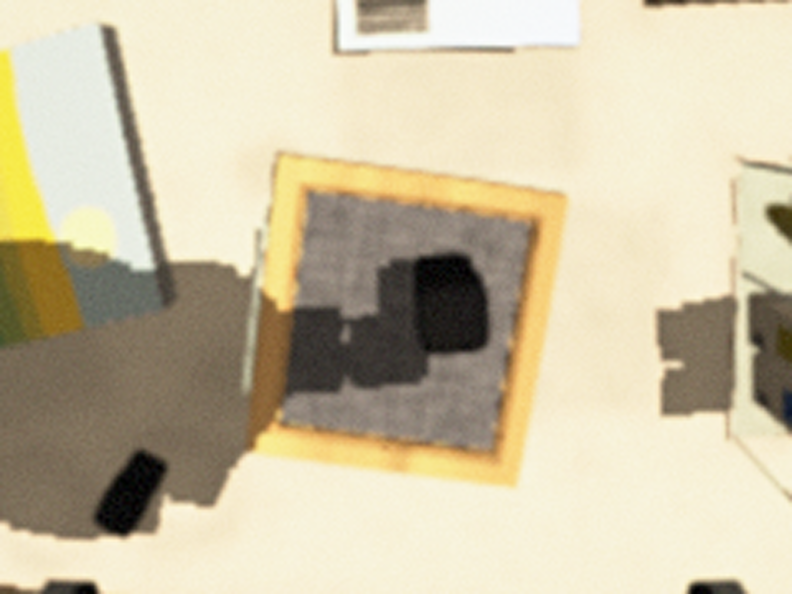

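The crop shows the whole pad tray, with corners (280,153), (567,195), (517,485) and (247,450), and the stamp as a dark blob at (415–488, 253–353). I'll stretch the contrast to get its yaw.

```bash
python3 - <<'E'
from h import *
o=get_obs(); im=cv2.imread("pics/w3.png")
f=lambda p,z: at("wrist",np.array(p)/3.3+[201,78],z,o)
q=f([(280,153),(567,195),(517,485),(247,450)],.013); e=np.diff(np.vstack([q,q[:1]]),axis=0)
print("ptray",q.mean(0).round(4),np.linalg.norm(e,axis=1).round(4),np.degrees(np.arctan2(e[:,1],e[:,0])).round(1))
for z in (.006,.04,.074): print(z,f([(415,258),(468,253),(427,352),(488,345),(488,300)],z).round(4).tolist())
c=im[145:195,318:358].astype(float)*3.2; c=np.clip(c,0,255).astype(np.uint8)
cv2.imwrite("pics/w3d.png",cv2.resize(c,None,fx=11,fy=11,interpolation=cv2.INTER_CUBIC))
E
```

```text
ptray [ 0.5674 -0.1194] [0.1025 0.1107 0.1032 0.1113] [ -8.1 -97.5 172.2  82.2]
0.006 [[0.5718, -0.096], [0.591, -0.094], [0.5764, -0.1312], [0.5991, -0.1284], [0.5987, -0.1114]]
0.04 [[0.571, -0.0908], [0.5885, -0.0891], [0.5752, -0.1228], [0.5958, -0.1203], [0.5954, -0.1048]]
0.074 [[0.5702, -0.0857], [0.5859, -0.0841], [0.574, -0.1144], [0.5925, -0.1121], [0.5922, -0.0983]]
```

View pics/w3d.png

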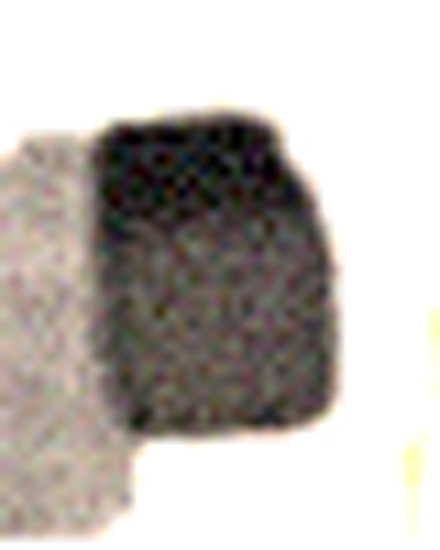

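The stamp's top face (grey) spans about (105–335, 212–428), turned about +4°. I'm computing its centre.

```bash
python3 - <<'E'
from h import *
o=get_obs(); f=lambda p,z: at("wrist",np.array(p)/11+[318,145],z,o)
print(o["ee_pos"],f([(220,319)],.074),f([(105,220),(310,205),(335,415),(125,430)],.074).round(4).tolist(), f([(105,125),(265,118)],.006).round(4).tolist())
E
```

```text
[ 0.56358486 -0.11569909  0.23141522] [[ 0.58147585 -0.10346698]] [[0.5711, -0.0945], [0.5894, -0.093], [0.5921, -0.1123], [0.573, -0.1138]] [[0.5727, -0.0962], [0.5902, -0.0953]]
```

Scaled: -20 cm / 75 = -0.2667, 1.8 cm / 75 = 0.024, 0.07 rad / 4 = 0.0175.

>>> servo_tool([
  [0.024,0.0133,-0.04,0.0175],
  [0.024,0.0133,-0.08,0.0175],
  [0.024,0.0133,-0.12,0.0175],
  [0.024,0.0133,-0.16,0.0175],
  [0.024,0.0133,-0.2,0.0175],
  [0.024,0.0133,-0.2267,0.0175],
  [0.024,0.0133,-0.2467,0.0175],
  [0.024,0.0133,-0.26,0.0175],
  [0.024,0.0133,-0.2667,0.0175],
  [0.024,0.0133,-0.2667,0.0175],
  [0.024,0.0133,-0.2667,0.0175],
])

```text
time: 8.22
ee_pos: [0.5822, -0.1054, 0.0322]
tcp_rot: [179.9, 0.0, 94.2]
wrist_force: [-0.2, -0.3, 0.4]
opening: 0.0854
grasp_force: 0.0
```

>>> servo_tool([
  [0,0,0,0],
  [0,0,0,0],
  [0,0,0,0],
  [0,0,0,0],
  [0,0,0,0],
  [0,0,0,0],
  [0,0,0,0],
  [0,0,0,0],
  [0,0,0,0],
  [0,0,0,0],
  [0,0,0,0],
  [0,0,0,0],
], claw=1, force=30)

```text
time: 9.22
ee_pos: [0.5818, -0.1059, 0.0316]
tcp_rot: [180.0, 0.0, 94.1]
wrist_force: [-0.0, 0.5, 4.9]
opening: 0.0223
grasp_force: 33.4
```

Scaled: 42.6 cm / 75 = 0.568, 41 cm / 75 = 0.5467.

>>> servo_tool([
  [0,0,0.0133,0],
  [0,0,0.04,0],
  [0,0,0.08,0],
  [0,0,0.1333,0],
  [0,0,0.1867,0],
  [0,0,0.24,0],
  [-0.0187,0.0467,0.2533,0],
  [-0.0373,0.0933,0.2533,0],
  [-0.056,0.14,0.2533,0],
  [-0.0747,0.1867,0.2533,0],
  [-0.0933,0.2333,0.2533,0],
  [-0.112,0.28,0.2533,0],
  [-0.1307,0.3267,0.2533,0],
  [-0.1493,0.3733,0.2533,0],
  [-0.168,0.42,0.2533,0],
  [-0.1867,0.4667,0.2533,0],
  [-0.2053,0.5133,0.2533,0],
  [-0.224,0.5467,0.2533,0],
  [-0.224,0.568,0.2533,0],
  [-0.224,0.568,0.2533,0],
])

```text
time: 10.88
ee_pos: [0.413, 0.3227, 0.2211]
tcp_rot: [-180.0, -0.0, 94.3]
wrist_force: [0.3, -0.3, -0.8]
opening: 0.0217
grasp_force: 32.8
```

Scaled: -13.5 cm / 75 = -0.18, -13 cm / 75 = -0.1733.

>>> servo_tool([
  [0,0,-0.04,0],
  [0,0,-0.08,0],
  [0,0,-0.12,0],
  [0,0,-0.1467,0],
  [0,0,-0.1733,0],
  [0,0,-0.18,0],
  [0,0,-0.18,0],
  [0,0,-0.18,0],
  [0,0,-0.18,0],
])

```text
time: 11.63
ee_pos: [0.4145, 0.3204, 0.0879]
tcp_rot: [179.9, -0.1, 94.1]
wrist_force: [-0.7, 0.5, -0.1]
opening: 0.0223
grasp_force: 32.8
```

```bash
python3 - <<'E'
from h import *
o,im=shot("wrist","w4"); print(o["ee_pos"],o["tcp_rot"],o["wrist_force"],o["opening"])
for p in [(.4134,.3205,.026)]: print(pix(p,o))
cv2.imwrite("pics/w4c.png",cv2.resize(im[90:360,170:470],None,fx=2.2,fy=2.2,interpolation=cv2.INTER_CUBIC))
E
```

```text
[0.41453532 0.32037867 0.08794988] [ 1.79901586e+02 -6.30859228e-02  9.40995596e+01] [-0.72936025  0.52429837 -0.13138182] 0.02229390956388526
[318.0955495  218.93831435]
```

View pics/w4c.png

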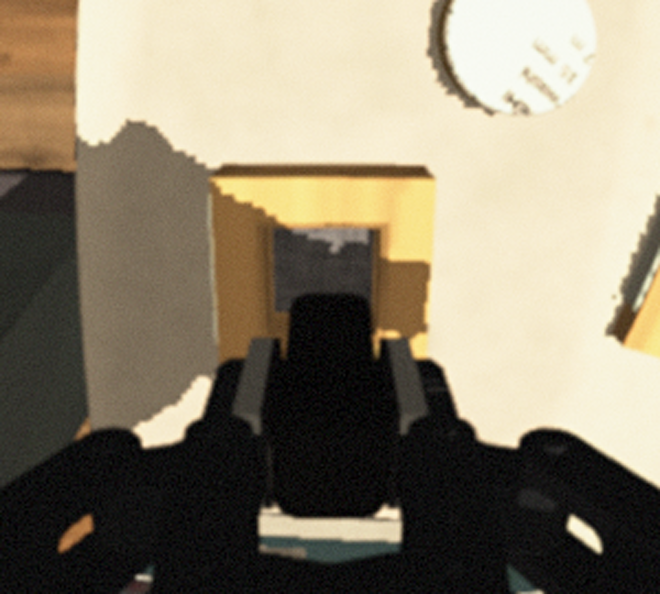

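The view shows the hole (cols 268–382 of the crop) below the held stamp (288–369), aligned to about 1 mm. I'll check the y offset too.

```bash
python3 - <<'E'
from h import *
o=get_obs(); f=lambda p,z: at("wrist",np.array(p)/2.2+[170,90],z,o).round(4).tolist()
print("blk edge",f([(323,178)],.026),"hole rim",f([(325,226)],.026),"hole LR",f([(268,240),(382,240)],.026),"stamp front",f([(328,294)],.0623),f([(288,330),(369,330)],.0623),o["ee_pos"])
E
```

```text
blk edge [[0.4101, 0.3548]] hole rim [[0.4118, 0.3396]] hole LR [[0.3942, 0.3339], [0.4299, 0.3364]] stamp front [[0.4133, 0.3311]] [[0.4033, 0.3199], [0.4251, 0.3214]] [0.41448381 0.3204882  0.08791857]
```

Scaled: -5.6 cm / 75 = -0.0747, -0.15 cm / 75 = -0.002.

>>> servo_tool([
  [-0.002,0,-0.0133,0],
  [-0.002,0,-0.0267,0],
  [-0.002,0,-0.04,0],
  [-0.002,0,-0.0533,0],
  [-0.002,0,-0.064,0],
  [-0.002,0,-0.0707,0],
  [-0.002,0,-0.0733,0],
  [-0.002,0,-0.0747,0],
  [-0.002,0,-0.0747,0],
  [-0.002,0,-0.0747,0],
])

```text
time: 12.52
ee_pos: [0.412, 0.3202, 0.0313]
tcp_rot: [180.0, -0.0, 94.1]
wrist_force: [-5.7, -3.7, 11.8]
opening: 0.0222
grasp_force: 34.2
```

Scaled: 19 cm / 75 = 0.2533, 17 cm / 75 = 0.2267.

>>> servo_tool([
  [0,0,0,0],
  [0,0,0,0],
  [0,0,0,0],
  [0,0,0,0],
  [0,0,0,0],
  [0,0,0,0],
  [0,0,0,0],
  [0,0,0.0267,0],
  [0,0,0.0667,0],
  [0,0,0.12,0],
  [0,0,0.1733,0],
  [0,0,0.2267,0],
  [0,0,0.2533,0],
  [0,0,0.2533,0],
], claw=0)

```text
time: 13.68
ee_pos: [0.4134, 0.3212, 0.2259]
tcp_rot: [179.6, -0.2, 94.1]
wrist_force: [1.1, 0.5, -0.7]
opening: 0.085
grasp_force: 0.0
```

Scaled: 17 cm / 75 = 0.2267, 1.4 cm / 75 = 0.0187, -0.12 rad / 4 = -0.03.

>>> servo_tool([
  [0.0533,0.004,0,-0.03],
  [0.1067,0.0093,0,-0.03],
  [0.16,0.0133,0,-0.03],
  [0.2,0.0187,0,-0.03],
  [0.2267,0.0187,0,-0.03],
  [0.2267,0.0187,0,-0.03],
  [0.2267,0.0187,0,-0.03],
  [0.2267,0.0187,0,-0.03],
  [0.2267,0.0187,0,-0.03],
])

```text
time: 14.43
ee_pos: [0.5813, 0.3343, 0.2207]
tcp_rot: [180.0, -0.0, 87.3]
wrist_force: [-0.8, 0.2, -0.1]
opening: 0.0857
grasp_force: 0.0
```

```bash
python3 - <<'E'
from h import *
o,im=shot("wrist","w5"); print(o["time"],o["ee_pos"],o["tcp_rot"])
hsv=im.copy(); c=np.clip(im.astype(float)*1.6,0,255).astype(np.uint8)
u=pix((.585,.335,.03),o); x0=int(u[0])-120; y0=max(int(u[1])-90,0); print("off",x0,y0)
cv2.imwrite("pics/w5c.png",cv2.resize(c[y0:y0+180,x0:x0+240],None,fx=3.3,fy=3.3,interpolation=cv2.INTER_CUBIC))
E
```

```text
14.4333 [0.58129339 0.3343414  0.22066229] [ 1.79996984e+02 -9.69301536e-03  8.72820667e+01]
off 203 87
```

View pics/w5c.png

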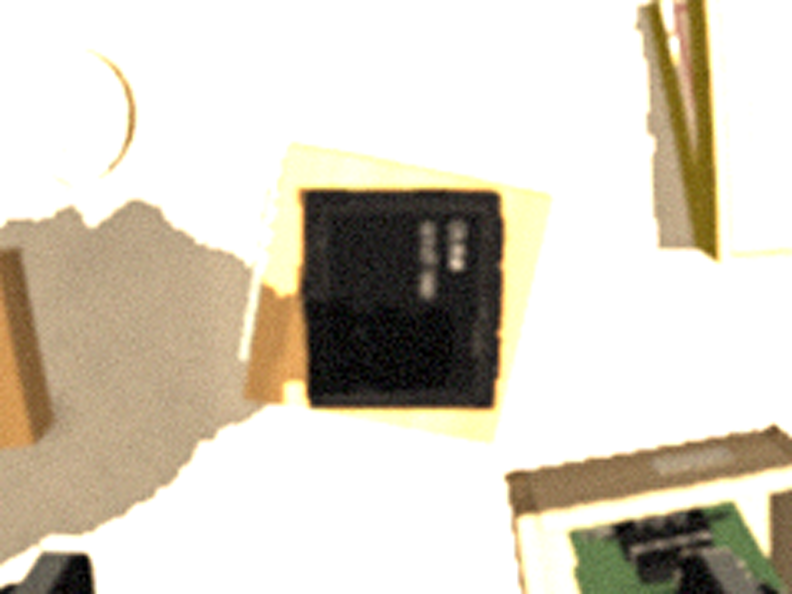

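The pad top spans (303–499, 192–407), square to the view, so its yaw is about −2.5°. The tape tray's corners are visible too.

```bash
python3 - <<'E'
from h import *
o=get_obs(); f=lambda p,z: at("wrist",np.array(p)/3.3+[203,87],z,o)
for n,p,z in [("pad",[(303,192),(499,192),(493,407),(309,407)],.033),("tray",[(293,142),(550,195),(494,440),(245,400)],.013)]:
    q=f(p,z); e=np.diff(np.vstack([q,q[:1]]),axis=0)
    print(n,q.mean(0).round(4),np.linalg.norm(e,axis=1).round(4),np.degrees(np.arctan2(e[:,1],e[:,0])).round(1))
print(o["ee_pos"],o["tcp_rot"])
E
```

```text
pad [0.5865 0.3349] [0.0636 0.0736 0.0629 0.0734] [ -2.6 -92.8 177.3  87.8]
tray [0.5847 0.3321] [0.0904 0.0917 0.0922 0.0946] [ -14.2 -103.5  167.6   75.4]
[0.58130101 0.33440356 0.22095686] [ 1.79971568e+02 -2.40395193e-02  8.72904545e+01]
```

Scaled: -20.8 cm / 75 = -0.2773, -20.3 cm / 75 = -0.2707.

>>> servo_tool([
  [0.0067,0.0013,-0.04,0],
  [0.0067,0.0013,-0.08,0],
  [0.0067,0.0013,-0.12,0],
  [0.0067,0.0013,-0.16,0],
  [0.0067,0.0013,-0.2,0],
  [0.0067,0.0013,-0.2267,0],
  [0.0067,0.0013,-0.2467,0],
  [0.0067,0.0013,-0.26,0],
  [0.0067,0.0013,-0.2707,0],
  [0.0067,0.0013,-0.2773,0],
  [0.0067,0.0013,-0.2773,0],
  [0.0067,0.0013,-0.2773,0],
])

```text
time: 15.48
ee_pos: [0.5874, 0.3354, 0.0131]
tcp_rot: [179.9, -0.0, 87.3]
wrist_force: [0.9, 0.4, 0.3]
opening: 0.0856
grasp_force: 0.0
```

>>> servo_tool([
  [0,0,0,0],
  [0,0,0,0],
  [0,0,0,0],
  [0,0,0,0],
  [0,0,0,0],
  [0,0,0,0],
  [0,0,0,0],
  [0,0,0,0],
], claw=1, force=40)

```text
time: 16.15
ee_pos: [0.5878, 0.3355, 0.0136]
tcp_rot: [179.9, -0.1, 87.2]
wrist_force: [-1.2, 0.2, 6.0]
opening: 0.0643
grasp_force: 45.0
```

Scaled: 2.5 cm / 75 = 0.0333, 1.6 cm / 75 = 0.0213.

>>> servo_tool([
  [0,0,0.004,0],
  [0,0,0.0107,0],
  [0,0,0.0213,0],
  [0,0,0.0333,0],
  [0,0,0.0333,0],
  [0,0,0.0333,0],
])

```text
time: 16.65
ee_pos: [0.5877, 0.3355, 0.0384]
tcp_rot: [179.9, -0.1, 87.3]
wrist_force: [0.2, 1.3, -1.3]
opening: 0.0643
grasp_force: 44.3
```

```bash
python3 - <<'E'
from h import *
o,im=shot("wrist","w6"); print(o["ee_pos"],o["wrist_force"],o["torque"],o["opening"])
o,s=shot("scene","s6")
a=cv2.resize(np.clip(im[120:330,190:450]*1.7,0,255).astype(np.uint8),None,fx=2,fy=2)
b=cv2.resize(np.clip(s[100:200,270:350]*1.7,0,255).astype(np.uint8),(336,420),interpolation=cv2.INTER_CUBIC)
cv2.imwrite("pics/w6c.png",np.hstack([a[:420],b])[:, :800])
E
```

```text
[0.58769287 0.33550785 0.03838394] [ 0.17339835  1.27679514 -1.29346182] [0.0169255  0.02357923 0.03236125] 0.06434799937378198
```

View pics/w6c.png

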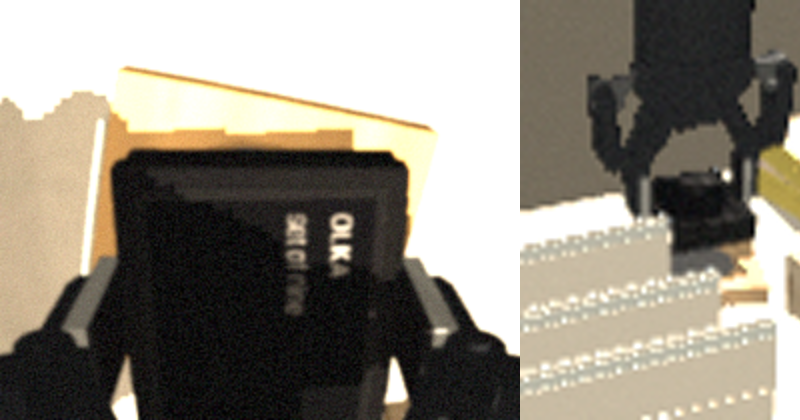

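The pad is lifted clear of the tape tray and hangs level between the pads. I'm carrying it high to the pad tray.

Scaled: -45.6 cm / 75 = -0.608, -17.5 cm / 75 = -0.2333, -0.09 rad / 4 = -0.0225.

>>> servo_tool([
  [0,0,0.04,0],
  [0,0,0.08,0],
  [0,0,0.1267,0],
  [0,0,0.1733,0],
  [0,0,0.22,0],
  [0,0,0.2333,0],
  [-0.004,-0.0467,0.2333,0],
  [-0.0067,-0.0933,0.2333,0],
  [-0.0093,-0.14,0.2333,0],
  [-0.012,-0.1867,0.2333,0],
  [-0.0147,-0.2333,0.2333,0],
  [-0.0173,-0.28,0.2333,-0.0075],
  [-0.02,-0.3267,0.2333,-0.015],
  [-0.0227,-0.3733,0.2333,-0.0225],
  [-0.0253,-0.42,0.2333,-0.0225],
  [-0.028,-0.4667,0.2333,-0.0225],
  [-0.028,-0.5133,0.2333,-0.0225],
  [-0.028,-0.56,0.2333,-0.0225],
  [-0.028,-0.608,0.2333,-0.0225],
  [-0.028,-0.608,0.2333,-0.0225],
])

```text
time: 18.42
ee_pos: [0.5656, -0.126, 0.2115]
tcp_rot: [-180.0, 0.1, 81.8]
wrist_force: [-0.2, -0.5, -0.2]
opening: 0.0643
grasp_force: 44.7
```

Scaled: -13.5 cm / 75 = -0.18, -12 cm / 75 = -0.16.

>>> servo_tool([
  [0,0,-0.04,0],
  [0,0,-0.08,0],
  [0,0,-0.12,0],
  [0,0,-0.16,0],
  [0,0,-0.18,0],
  [0,0,-0.18,0],
  [0,0,-0.18,0],
  [0,0,-0.18,0],
])

```text
time: 19.08
ee_pos: [0.5668, -0.1208, 0.0787]
tcp_rot: [179.9, 0.0, 82.1]
wrist_force: [-0.4, 0.2, -0.8]
opening: 0.064
grasp_force: 44.7
```

```bash
python3 - <<'E'
from h import *
o,im=shot("wrist","w7"); print(o["time"],o["ee_pos"],o["tcp_rot"],o["wrist_force"],o["opening"])
cv2.imwrite("pics/w7c.png",cv2.resize(np.clip(im[100:330,170:470]*1.4,0,255).astype(np.uint8),None,fx=2.5,fy=2.5,interpolation=cv2.INTER_CUBIC))
E
```

```text
19.0833 [ 0.56680969 -0.12079138  0.07872359] [1.79908003e+02 4.49516924e-03 8.21007339e+01] [-0.44860694  0.18467964 -0.79151724] 0.06395197602855864
```

View pics/w7c.png

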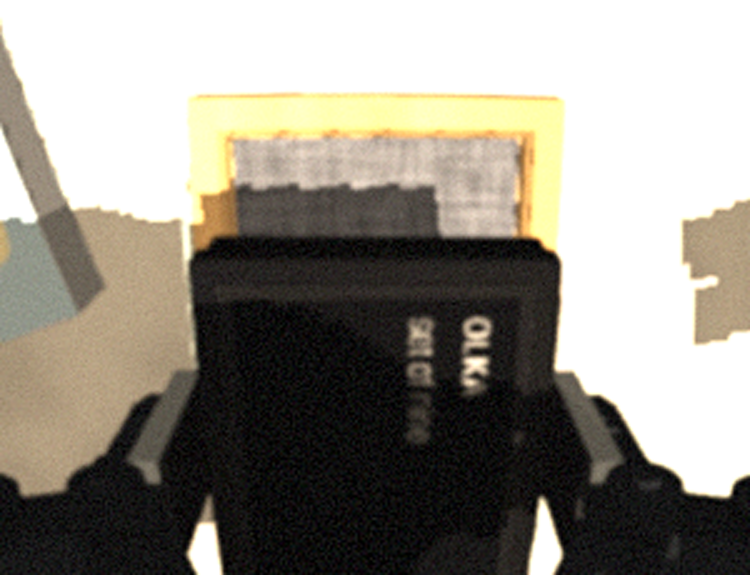

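The pad (cols 192–558) hangs centred over the tray (190–563). I'll check the fore-aft offset.

```bash
python3 - <<'E'
from h import *
o=get_obs(); f=lambda p,z: at("wrist",np.array(p)/2.5+[170,100],z,o)
u=np.array([np.cos(np.radians(82.1)),np.sin(np.radians(82.1))])  # tray +y
a=f([(376,97)],.013)[0]-u*.056; h=f([(376,135)],.013)[0]-u*.045
b=f([(375,240)],.078)[0]-u*.038; c=f([(375,252)],.098)[0]-u*.037
print("tray",a,h,"pad",b,c,"tcp",o["ee_pos"],"off",(a-b)@u,(h-b)@u,(a-c)@u)
E
```

```text
tray [ 0.56741482 -0.12126369] [ 0.56750079 -0.12065198] pad [ 0.56649816 -0.12452621] [ 0.5670813  -0.11990285] tcp [ 0.56707138 -0.12087421  0.0791133 ] off 0.0033575502303125403 0.003975267670123073 -0.0013020825485459842
```

Scaled: -7.1 cm / 75 = -0.0947, 0.05 cm / 75 = 0.0007.

>>> servo_tool([
  [0.0007,0.0013,-0.02,0],
  [0.0007,0.0013,-0.04,0],
  [0.0007,0.0013,-0.06,0],
  [0.0007,0.0013,-0.0733,0],
  [0.0007,0.0013,-0.0827,0],
  [0.0007,0.0013,-0.0893,0],
  [0.0007,0.0013,-0.0933,0],
  [0.0007,0.0013,-0.0947,0],
  [0.0007,0.0013,-0.0947,0],
  [0.0007,0.0013,-0.0947,0],
])

```text
time: 19.97
ee_pos: [0.5671, -0.1198, 0.0069]
tcp_rot: [179.9, 0.0, 82.1]
wrist_force: [0.2, -0.3, -1.4]
opening: 0.0644
grasp_force: 44.7
```

Scaled: 22 cm / 75 = 0.2933, 20 cm / 75 = 0.2667.

>>> servo_tool([
  [0,0,0,0],
  [0,0,0,0],
  [0,0,0,0],
  [0,0,0,0],
  [0,0,0,0],
  [0,0,0,0],
  [0,0,0.0133,0],
  [0,0,0.0533,0],
  [0,0,0.1067,0],
  [0,0,0.16,0],
  [0,0,0.2133,0],
  [0,0,0.2667,0],
  [0,0,0.2933,0],
  [0,0,0.2933,0],
  [0,0,0.2933,0],
], claw=0)

```text
time: 21.22
ee_pos: [0.5672, -0.1199, 0.2284]
tcp_rot: [179.8, 0.0, 82.1]
wrist_force: [0.8, 0.1, -1.4]
opening: 0.0849
grasp_force: 0.0
```

```bash
python3 - <<'E'
from h import *
o,im=shot("wrist","w8"); print(o["time"],o["ee_pos"],o["tcp_rot"])
cv2.imwrite("pics/w8c.png",cv2.resize(np.clip(im[80:250,210:430]*1.5,0,255).astype(np.uint8),None,fx=3.3,fy=3.3,interpolation=cv2.INTER_CUBIC))
E
```

```text
21.2167 [ 0.56722347 -0.11992807  0.2284027 ] [1.79814969e+02 1.27820615e-02 8.20899215e+01]
```

View pics/w8c.png

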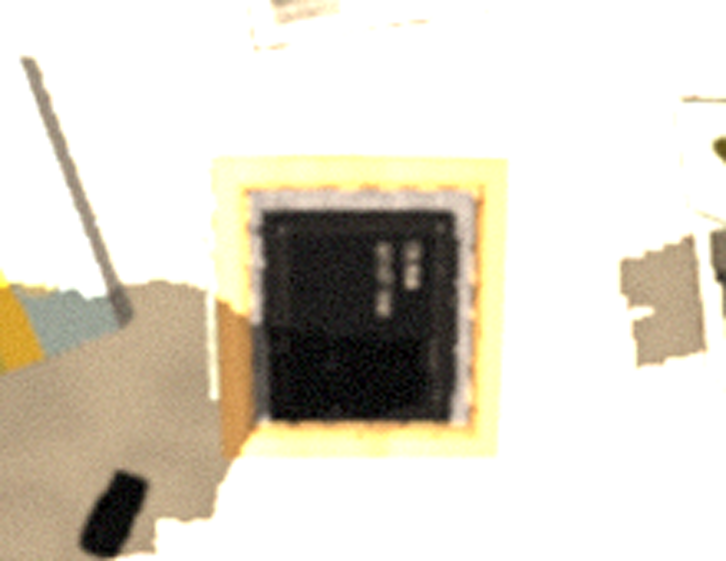

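The pad sits inside the opening, with felt visible above and to both sides. Parallax hides the near side, so I'll verify numerically and then find the tape.

```bash
python3 - <<'E'
from h import *
o=get_obs(); f=lambda p,z: at("wrist",np.array(p)/3.3+[210,80],z,o)
p=f([(262,211),(458,211),(452,421),(270,421)],.026); t=f([(213,158),(508,158),(497,456),(220,456)],.013)
A=np.radians(82.1); U=np.array([[np.sin(A),-np.cos(A)],[np.cos(A),np.sin(A)]])
print(p.mean(0),t.mean(0),"off in tray",U@(p.mean(0)-t.mean(0)))
print((p-p.mean(0))@U.T,)
# tape from top + scene-side check
s,im=shot("top","t8"); g=im[150:290,165:265]; 
print(at("top",[(185,220)],.018))
E
```

```text
[ 0.56604813 -0.11954047] [ 0.56561228 -0.1197296 ] off in tray [0.00040572 0.00024724]
[[-0.0331547   0.03719141]
 [ 0.03286201  0.03714823]
 [ 0.03237689 -0.03718318]
 [-0.03208421 -0.03715646]]
[[0.48226125 0.40472807]]
```

Scaled: 52.4 cm / 75 = 0.6987, -9.7 cm / 75 = -0.1293, 0.14 rad / 4 = 0.035.

>>> servo_tool([
  [-0.0067,0.0533,0,0.005],
  [-0.0133,0.1067,0,0.01],
  [-0.02,0.16,0,0.015],
  [-0.0267,0.2133,0,0.02],
  [-0.04,0.2667,0,0.025],
  [-0.0467,0.32,0,0.03],
  [-0.06,0.3733,0,0.035],
  [-0.0667,0.4267,0,0.035],
  [-0.08,0.48,0,0.035],
  [-0.0933,0.5333,0,0.035],
  [-0.1067,0.5867,0,0.035],
  [-0.12,0.6267,0,0.035],
  [-0.1293,0.6667,0,0.035],
  [-0.1293,0.6987,0,0.035],
  [-0.1293,0.6987,0,0.035],
  [-0.1293,0.6987,0,0.035],
  [-0.1293,0.6987,0,0.035],
  [-0.1293,0.6987,0,0.035],
])

```text
time: 22.82
ee_pos: [0.4697, 0.4032, 0.2258]
tcp_rot: [-180.0, 0.0, 90.1]
wrist_force: [-0.8, 0.1, 1.3]
opening: 0.0854
grasp_force: 0.0
```

```bash
python3 - <<'E'
from h import *
o,im=shot("wrist","w9"); print(o["time"],o["ee_pos"],o["tcp_rot"])
u=pix((.47,.4045,.018),o); print(u)
x0,y0=int(u[0])-50,int(u[1])-50; c=cv2.resize(im[y0:y0+100,x0:x0+100],None,fx=4,fy=4,interpolation=cv2.INTER_CUBIC)
for p2 in (40,30,22):
    r=cv2.HoughCircles(cv2.medianBlur(cv2.cvtColor(c,6),5),cv2.HOUGH_GRADIENT,1,60,param1=80,param2=p2,minRadius=75,maxRadius=125)
    if r is not None:
        for q in r[0][:3]: print(p2,q,at("wrist",[q[:2]/4+[x0,y0]],.018,o))
        break
# tape tray (now empty) and stamp/block for check
d=im[80:260,250:480]; s=np.clip(d.astype(float)*1,0,255).astype(np.uint8)
cv2.imwrite("pics/w9c.png",cv2.resize(im[70:290,210:480],None,fx=2.7,fy=2.7,interpolation=cv2.INTER_CUBIC))
E
```

```text
22.8167 [0.46974036 0.40323558 0.22582768] [-1.79959413e+02  4.51734291e-02  9.00641081e+01]
[320.24375015 174.05190442]
30 [200.5 200.5  85.7] [[0.46986303 0.40441346]]
```

View pics/w9c.png

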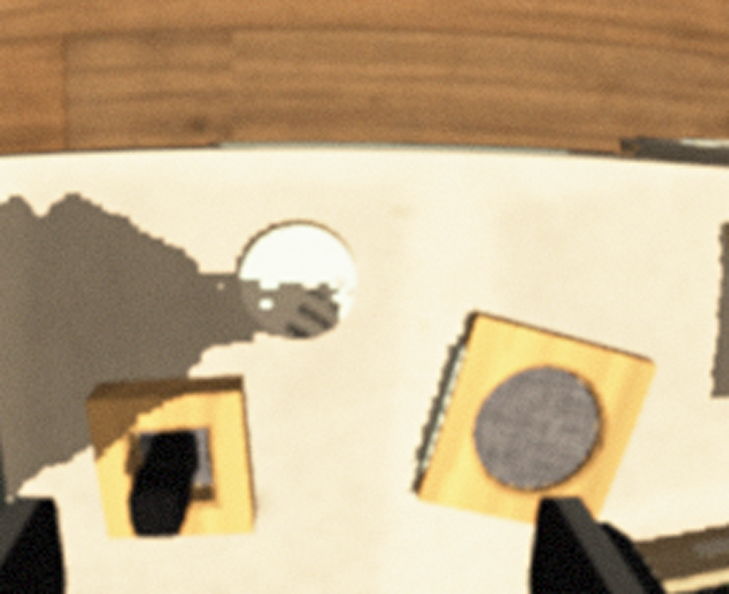

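The tape lies clear at (297,280) in the crop, the stamp stands in its block, and the tape tray is empty at (538,428). I'm grasping the tape.

Scaled: -22.1 cm / 75 = -0.2947, -21.7 cm / 75 = -0.2893.

>>> servo_tool([
  [0,0,-0.04,0],
  [0,0,-0.08,0],
  [0,0,-0.12,0],
  [0,0,-0.16,0],
  [0,0,-0.2,0],
  [0,0,-0.24,0],
  [0,0,-0.2667,0],
  [0,0,-0.28,0],
  [0,0,-0.2893,0],
  [0,0,-0.2947,0],
  [0,0,-0.2947,0],
  [0,0,-0.2947,0],
])

```text
time: 23.87
ee_pos: [0.4703, 0.4046, 0.0066]
tcp_rot: [179.9, -0.1, 90.1]
wrist_force: [0.4, -0.3, 0.1]
opening: 0.0853
grasp_force: 0.0
```

>>> servo_tool([
  [0,0,0,0],
  [0,0,0,0],
  [0,0,0,0],
  [0,0,0,0],
  [0,0,0,0],
  [0,0,0,0],
  [0,0,0,0],
  [0,0,0,0],
  [0,0,0,0],
], claw=1, force=30)

```text
time: 24.62
ee_pos: [0.47, 0.4046, 0.0064]
tcp_rot: [179.9, -0.1, 90.1]
wrist_force: [-0.3, 0.2, 5.0]
opening: 0.0483
grasp_force: 30.8
```

Scaled: 11.4 cm / 75 = 0.152, 9 cm / 75 = 0.12.

>>> servo_tool([
  [0,0,0.0133,0],
  [0,0,0.04,0],
  [0,0,0.08,0],
  [0.04,-0.0267,0.0933,0],
  [0.08,-0.0533,0.0933,0],
  [0.12,-0.08,0.0933,0],
  [0.152,-0.0973,0.0933,0],
  [0.152,-0.0973,0.0933,0],
  [0.152,-0.0973,0.0933,0],
  [0.152,-0.0973,0.0667,0],
  [0.152,-0.0973,0.04,0],
  [0.152,-0.0973,0.0267,0],
  [0.152,-0.0973,0.0173,0],
  [0.152,-0.0973,0.012,0],
  [0.152,-0.0973,0.0093,0],
  [0.152,-0.0973,0.008,0],
  [0.152,-0.0973,0.008,0],
  [0.152,-0.0973,0.008,0],
])

```text
time: 26.12
ee_pos: [0.584, 0.3316, 0.0124]
tcp_rot: [179.9, -0.1, 90.1]
wrist_force: [-1.9, 0.6, 2.9]
opening: 0.0485
grasp_force: 31.5
```

>>> servo_tool([
  [0,0,0,0],
  [0,0,0,0],
  [0,0,0,0],
  [0,0,0,0],
  [0,0,0,0],
  [0,0,0,0],
  [0,0,0.0133,0],
  [0,0,0.0533,0],
  [0,0,0.1067,0],
  [0,0,0.16,0],
  [0,0,0.2133,0],
  [0,0,0.2667,0],
  [0,0,0.2667,0],
  [0,0,0.2667,0],
  [0,0,0.2667,0],
], claw=0)

```text
time: 27.37
ee_pos: [0.5837, 0.3312, 0.2117]
tcp_rot: [180.0, -0.0, 90.1]
wrist_force: [-0.2, 1.0, -0.5]
opening: 0.0859
grasp_force: 0.0
```

```bash
python3 - <<'E'
from h import *
o,im=shot("wrist","w10"); print(o["time"],o["ee_pos"],o["tcp_rot"],o["wrist_force"])
cv2.imwrite("pics/w10c.png",cv2.resize(im[80:290,130:430],None,fx=2.6,fy=2.6,interpolation=cv2.INTER_CUBIC))
E
```

```text
27.3667 [0.58372113 0.33120824 0.21170084] [ 1.79971159e+02 -1.64311877e-02  9.01148329e+01] [-0.15467667  1.04163327 -0.47938262]
```

The picture budget is used up, so I'm checking the placement with numbers only.

```bash
python3 - <<'E'
from h import *
o=get_obs(); im=cv2.imread("pics/w10.png")
u=pix((.5845,.332,.024),o); x0,y0=int(u[0])-60,int(u[1])-60
c=cv2.resize(im[y0:y0+120,x0:x0+120],None,fx=4,fy=4,interpolation=cv2.INTER_CUBIC)
r=cv2.HoughCircles(cv2.medianBlur(cv2.cvtColor(c,6),5),cv2.HOUGH_GRADIENT,1,8,param1=80,param2=22,minRadius=70,maxRadius=150)
for q in r[0][:4]:
    e=[q[:2]+[q[2],0],q[:2]-[q[2],0],q[:2]+[0,q[2]],q[:2]-[0,q[2]]]
    for z in (.024,.013):
        P=at("wrist",np.array(e)/4+[x0,y0],z,o); print(q.round(1),z,P.mean(0).round(4),np.ptp(P,axis=0).round(4))
hsv=cv2.cvtColor(im,cv2.COLOR_BGR2HSV)
w=((hsv[:,:,1]>75)&(hsv[:,:,0]>8)&(hsv[:,:,0]<32)).astype(np.uint8); m=np.zeros_like(w); m[y0:y0+120,x0:x0+120]=w[y0:y0+120,x0:x0+120]
k=max(cv2.findContours(m,0,1)[0],key=cv2.contourArea).reshape(-1,2); print("tray",cv2.minAreaRect(at("wrist",k,.013,o).astype(np.float32)))
E
```

```text
[236.5 246.5  93.5] 0.024 [0.5835 0.3304] [0.051  0.0524]
[236.5 246.5  93.5] 0.013 [0.5835 0.3279] [0.0527 0.0542]
[242.5 231.5 114.8] 0.024 [0.5851 0.3346] [0.0625 0.0641]
[242.5 231.5 114.8] 0.013 [0.5852 0.3321] [0.0646 0.0662]
[227.5 255.5 106.2] 0.024 [0.581  0.3278] [0.0581 0.0598]
[227.5 255.5 106.2] 0.013 [0.5809 0.3252] [0.06   0.0618]
[235.5 254.5  97.8] 0.024 [0.5832 0.3282] [0.0534 0.055 ]
[235.5 254.5  97.8] 0.013 [0.5832 0.3256] [0.0552 0.0568]
tray ((0.5799943208694458, 0.3295230567455292), (0.10237675905227661, 0.09969750046730042), 75.44015502929688)
```

```bash
python3 -c "
from workcell import *
print(job_done())"
```

```text
the job is handed in; nothing more can be done
None
```

The tape roll, ink pad and stamp are each down in their own trays, the picture box and white pack were left alone, and the job was handed in at about 27 s; the tape's final position was checked by measurement only, as the 14 pictures were used up.

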